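# Unlock the battery cover of the kitchen scale

## Robot

A 7-joint arm with a two-finger parallel gripper is mounted at the origin on a cart in front of the work surface, level with it; the furniture and walls round the work are solid. World frame = base frame: x ahead of the robot, y to its left, z up, the work surface at z = 0. Lengths are in m, angles in rad, forces in N, time in s.
With the tool pointing down it reaches from about 0.4 to 0.875 m from the base axis. Payload 19.3 kg.
Tool frame: the origin (TCP) lies at the very end of the fingers, on their centre line; the grasp point (between the pads) lies 19 mm behind it; z points along the fingers, y is the direction in which the jaws open and shut (so a half turn about z gives the same grasp; the last joint's range is limited). The gripper opens to 85 mm and grips with 20 to 120 N. Pads are 22 mm wide; open, the fingers measure 114 mm over their backs; the gripper's body (76 mm by 85 mm) begins 54 mm behind the grasp point. The pads swing forward as they close: fully open they stand 13 mm farther back than shut.
Start: joints at [-1.325, 0.521, -0.036, 1.599, 0.021, 1.021, -0.113], TCP at [0.194, 0.594, 0.231] pointing down, gripper open.
Joint ranges: [-2.91, 2.91], [-0.3, 2.13], [-1.5, 1.42], [0.17, 2.43], [-1.26, 4.41], [0.16, 1.93], [-2.52, 2.52]. Speed limits (rad/s): [1.89, 1.89, 2.39, 2.39, 3.01, 3.01, 3.01].

## Interface

Orientations are given as [roll, pitch, yaw] about the fixed x, y, z axes, in that order (R = Rz(yaw) Ry(pitch) Rx(roll)).
In Python, from workcell import bot, grab_frame, calibration, workorder gives the robot as it stands.
- The arm moves only by the tool move_arm, never from a script. Its arguments are lists of equal length, an entry for each row: "jaw": the closure in counts, from 0 (fully open) to 255 (shut); "dp": the shift along the tool's x, y, z in units of 800 mm (1.0 is 800 mm), a list of three; "rotation": the turn, a rotation vector about the tool's x, y, z in units of pi rad (1.0 is pi rad), a list of three. In form: {"jaw": [jaw, ...], "dp": [[dx, dy, dz], ...], "rotation": [[rx, ry, rz], ...]}. A call has 1 to 10 rows; each row shifts and turns the commanded pose from where the row before left it, along the tool's axes as they then stand; what a row does not reach is not made up. A row lasts 1/8 s, in which the tool goes at most 62.5 mm and 10.7 degrees, less where a joint would pass 70% of its speed; a pose out of reach is approached as far as the arm can. A call with a number of a shift or a turn outside -1 to 1 is refused whole. A call with a gripper value outside its range is refused whole. The fingers move at their own pace and stop on an object; "squeeze" is the grip in N (left out, the last holds). Time passes only in rows, so rows that do not move let the fingers close. It gives the time, the measured TCP pose, the force and the opening at its end, in the units of the state.
- bot.observe(): the state, without advancing time (a new reading comes with each control period).
- grab_frame(name): name is "side" or "top"; returns the picture (384x512x3 uint8, blue, green, red); there is no depth.
- calibration(name): a dict with "camera_matrix" (3x3 intrinsics, pixels), "T" (4x4, takes a point from camera to world coordinates). Camera axes: x right, y down, z forward; pixel columns grow to the right and rows downward; lengths in m; the calibration is good to about 2 mm. A picture is of the moment at which its call begins. calibration takes no time and is no camera call.
- workorder.job_done(): hands the job in, once; it reports no verdict.
The state is a dict: "clock": time; "qpos": joint angles; "qd": joint speeds; "joint_efforts": joint torques, N m; "position": TCP position; "tool_rot": TCP orientation; "force": force on the tool from outside, world axes, zero at the start; "moment": the same for the moment, N m; "grip_width": finger opening in m.
Only numpy, scipy, OpenCV 4.12 (cv2) and the standard library are available. Lean on these libraries where they do the work, as an engineer would, in place of code of your own. Each camera call takes 0.05 s, during which the arm holds its last target. There are 200 camera calls.

## Task

The kitchen scale lies face down and its batteries are due. Take the blue key out of its wooden stand, put its blade into the slot of the round fastener on the scale and turn it a quarter turn anticlockwise (seen from above), until it stops. Then draw the key out and leave it in the bowl.

Things in the scene. Friction and masses are not known exactly. Their poses are not given: they have to be found in the camera images.
- key_mid (a point): Middle of the loose blue-handled key, 100 mm tall, upright in a wooden stand (52 x 30 x 42 mm); lifts straight out. z up; x along the blade, y across. Handle 36 (x) by 14 mm (y), from 20 mm below to 50 above this point. Black shoulder 42 x 18 mm, 26 to 18 below. Blade 34 (x) by 4 mm (y), its end 50 below. Same after a half turn. A shorter red pin key in a like stand nearby is the wrong one.
- slot (a point): Centre of the slot, on the turning axis, at the top face of the grey round fastener, 56 mm across, standing 11 mm proud of the fixed upturned white scale (130 x 106 mm, 24 mm tall, 4 rubber feet). x along the slot, z up; turns with it. Slot right across the fastener, 8 mm wide, 9 deep, mouth flared to 16. On the cover a red dot marks the slot's locked direction, a green dot the unlocked one.
- fastener (a joint): Angle of the fastener in rad: 0 locked, grows anticlockwise seen from above, hard stop at 1.571 (unlocked). It turns stiffly (0.12 N m) and stays where it is left. Because of the play between blade and slot it lags up to 7 degrees behind the key.
- bowl: Loose pale plastic bowl, 90 g, 125 mm across the rim, 44 mm tall, open above, inner floor 2 mm up and 76 mm across. Origin: centre of its underside, z up. The key may lie or lean in it in any way.
Not all that is in view belongs to the job. There is more than one size of the part that bears key_mid; the job needs the middle-sized.

How it is judged:
By the outcome, as a careful person would: the job done as asked, in the order asked, and still so for the second after the job is handed in, with the robot touching nothing.
It also fails if it takes over 48 s, if anything falls off the work surface, if the arm or the gripper's body presses on something with over 40 N, if the wrist force passes 120 N, or if a joint passes its speed limit or range.

## Working session

There is one attempt and no reset: what is moved stays moved. The work goes in short steps, Python scripts to look and compute and a tool call to move; the robot and the scene stay as the last step left them, time stands still between calls to the robot, and variables do not carry over. Pictures are saved under pics/ and viewed, about 8 in all and at most 12, crops included, and the job is handed in when it is done.

Besides the shell and the picture viewer there is one more tool, called after "Request:" as name(argument=value, ...) on one line, values as JSON. move_arm: Moves the arm, as the interface text tells. Shifts and turns lie within -1 to 1; 1 stands for 800 mm of shift or pi rad of turn. Its arguments: {"type":"object","properties":{"jaw":{"type":"array","items":{"type":"number"}},"dp":{"type":"array","items":{"type":"array","items":{"type":"number","minimum":-1,"maximum":1}}},"rotation":{"type":"array","items":{"type":"array","items":{"type":"number","minimum":-1,"maximum":1}}},"squeeze":{"type":"number"}},"required":["jaw","dp","rotation"]}

```bash
mkdir -p pics; ls; cat > h.py <<'E'
import numpy as np, cv2
from workcell import bot, grab_frame, calibration, workorder
def ray(cam,u,v):
    c=calibration(cam);K=np.array(c["camera_matrix"]);T=np.array(c["T"])
    d=T[:3,:3]@np.linalg.solve(K,[u,v,1.]);return T[:3,3],d
def atz(cam,u,v,z):
    o,d=ray(cam,u,v);return o+d*(z-o[2])/d[2]
def proj(cam,p):
    c=calibration(cam);K=np.array(c["camera_matrix"]);T=np.linalg.inv(np.array(c["T"]))
    q=K@(T[:3,:3]@np.asarray(p,float)+T[:3,3]);return q[:2]/q[2]
def shot(cam,name,box=None,s=1):
    im=grab_frame(cam);cv2.imwrite(f"pics/{name}_raw.png",im)
    if box: im=im[box[1]:box[3],box[0]:box[2]]
    if s!=1: im=cv2.resize(im,None,fx=s,fy=s,interpolation=cv2.INTER_CUBIC)
    cv2.imwrite(f"pics/{name}.png",im);return im
E
python3 - <<'E'
from h import *
shot("top","t0",s=1.5);shot("side","s0",s=1.5)
for c in("top","side"):
    k=calibration(c);print(np.round(k["camera_matrix"],1).tolist(),np.round(k["T"],3).tolist())
print(bot.observe())
E
```

```text
pics
[[477.1, 0.0, 252.2], [0.0, 477.1, 196.2], [0.0, 0.0, 1.0]] [[-0.002, -0.999, 0.053, 0.349], [-1.0, 0.003, 0.004, 0.314], [-0.004, -0.053, -0.999, 1.08], [0.0, 0.0, 0.0, 1.0]]
[[390.6, 0.0, 268.7], [0.0, 390.6, 191.2], [0.0, 0.0, 1.0]] [[0.997, -0.041, 0.065, 0.36], [-0.076, -0.688, 0.721, -0.302], [0.015, -0.724, -0.689, 0.651], [0.0, 0.0, 0.0, 1.0]]
{'clock': 0.1, 'qpos': array([-1.32524938,  0.52191376, -0.03631057,  1.59992522,  0.02121177,
        1.02108197, -0.11281219]), 'qd': array([-0.0013267 , -0.00328432, -0.00123332, -0.00258185, -0.00081337,
        0.00226162,  0.0001934 ]), 'joint_efforts': array([ 3.16310412e-03, -9.28492713e+01,  1.98404901e+00, -3.70534372e+01,
        1.81658874e-02,  5.29549739e-03,  8.03161868e-06]), 'position': array([0.19403503, 0.59382274, 0.23081803]), 'tool_rot': array([-3.14065321e+00,  8.28850458e-05,  2.82581365e+00]), 'force': array([-0.3384504 ,  0.46392289,  0.17488532]), 'moment': array([-0.04207678, -0.02358895, -0.06504703]), 'grip_width': 0.08540420003177446}
```

View pics/t0.png

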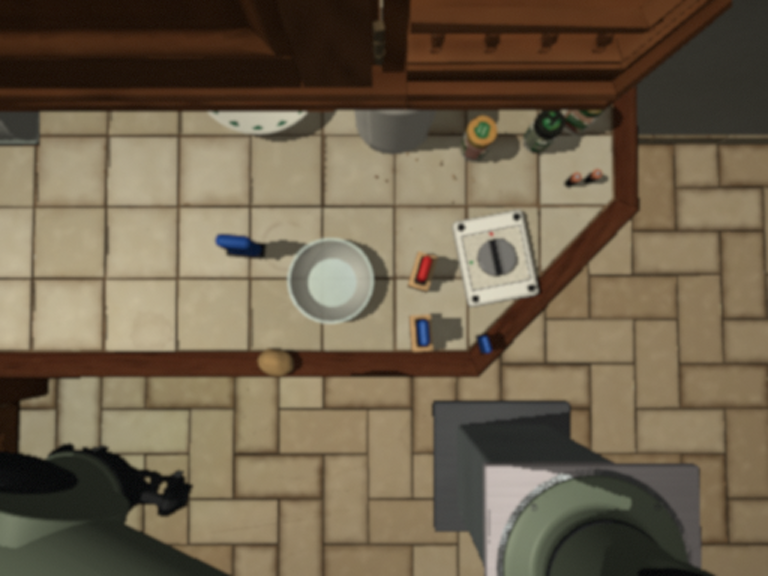

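View pics/s0.png

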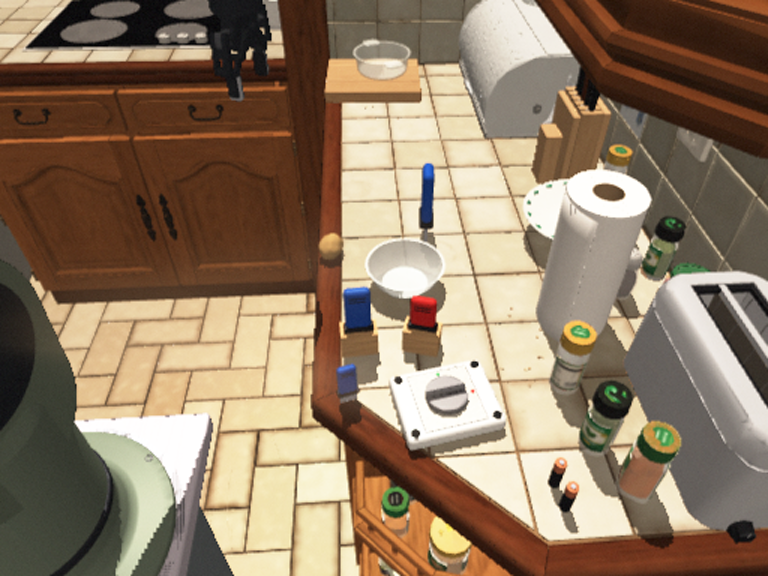

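Three blue things: the large key standing free (top 1.5x picture 235,245), the stand key (423,333), and a small one on the edge (485,343). Only the one at (423,333) is in a wooden stand beside the red pin key (423,270). The fastener is at (497,257) and the bowl at (331,281). I'll enlarge to confirm and measure.

```bash
python3 - <<'E'
from h import *
a=cv2.imread("pics/t0_raw.png")[130:245,265:365]; b=cv2.imread("pics/s0_raw.png")[180:300,215:345]
a=cv2.resize(a,None,fx=5,fy=5,interpolation=cv2.INTER_CUBIC);b=cv2.resize(b,None,fx=5,fy=5,interpolation=cv2.INTER_CUBIC)
cv2.imwrite("pics/t0c.png",a);cv2.imwrite("pics/s0c.png",b)
E
```

```text
(no output)
```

View pics/t0c.png

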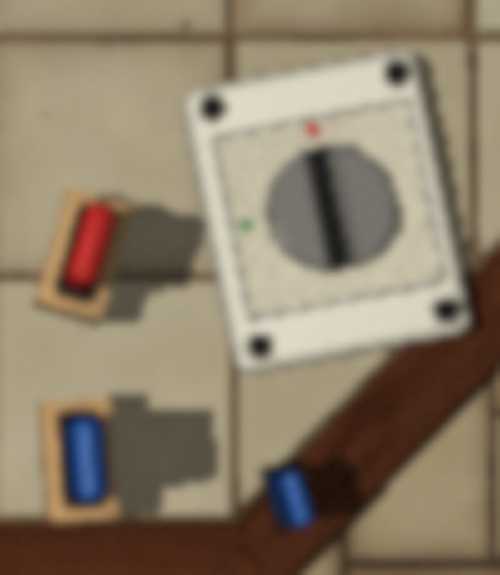

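View pics/s0c.png

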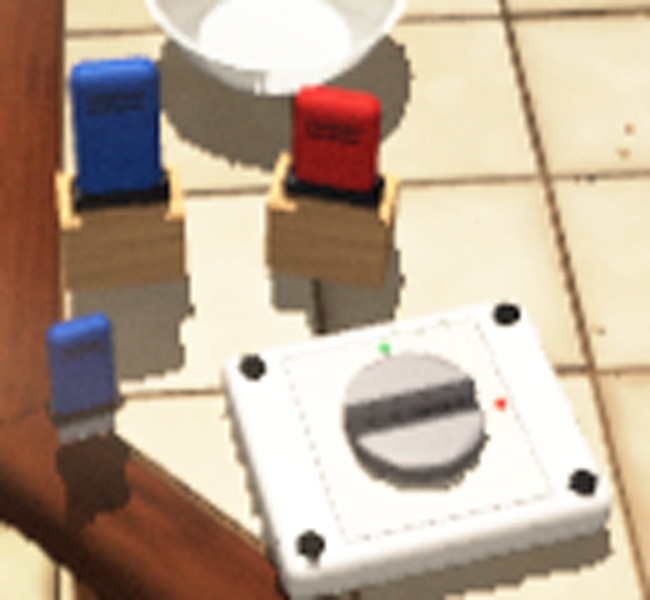

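```bash
cat >> h.py <<'E'
def tri(pt,ps):
    A=[];b=[]
    for cam,(u,v) in(("top",pt),("side",ps)):
        o,d=ray(cam,u,v);d=d/np.linalg.norm(d);P=np.eye(3)-np.outer(d,d);A.append(P);b.append(P@o)
    A=np.vstack(A);b=np.hstack(b);x=np.linalg.lstsq(A,b,rcond=None)[0];return x,np.linalg.norm(A@x-b)
def T(x,y):return(265+x/5,130+y/5)
def S(x,y):return(215+x/5,180+y/5)
E
python3 - <<'E'
from h import *
p=lambda n,a:print(n,np.round(a,4))
p("keytop tri",tri(T(88,458),S(115,66))[0])
for n,a in dict(keyR=(90,415),keyL=(88,503)).items(): p(n,atz("top",*T(*a),.11))
for n,a in dict(keyA=(72,64),keyB=(158,60)).items(): p(n,atz("side",*S(*a),.115))
for n,a in dict(st=[42,404],st2=[103,400],st3=[52,522],st4=[115,518]).items(): p(n,atz("top",*T(*a),.042))
c=tri(T(333,208),S(415,408));p("fast",c)
p("fast z.035 top",atz("top",*T(333,208),.035));p("side",atz("side",*S(415,408),.035))
for n,z,t,s in(("slot+",.035,(317,152),(472,388)),("slot-",.035,(342,266),(346,414)),("red",.024,(313,130),(501,404)),("green",.024,(247,225),(385,349))):
  p(n,atz("top",*T(*t),z));p(n,atz("side",*S(*s),z))
for n,t,s in(("f1",(212,108),(507,314)),("f2",(398,72),(582,482)),("f3",(447,309),(311,546)),("f4",(261,345),(253,368))): p(n,atz("top",*T(*t),.026)); p(n,atz("side",*S(*s),.026))
# bowl rim ellipse in top, z .044
for n,t in (("bl",(288,281)),("br",(374,281)),("bt",(331,239)),("bb",(331,323))): p(n,atz("top",t[0]/1.5,t[1]/1.5,.044))
for n,t in (("bl",(366,268)),("br",(445,268)),("bt",(405,241)),("bb",(405,300))): p(n+" side",atz("side",t[0]/1.5,t[1]/1.5,.044))
E
```

```text
keytop tri [0.3495 0.2564 0.1153]
keyR [0.3666 0.2552 0.11  ]
keyL [0.3309 0.2562 0.11  ]
keyA [0.333  0.2589 0.115 ]
keyB [0.367  0.2592 0.115 ]
st [0.3726 0.2719 0.042 ]
st2 [0.3743 0.2454 0.042 ]
st3 [0.3214 0.2678 0.042 ]
st4 [0.3231 0.2405 0.042 ]Traceback (most recent call last):
  File "<stdin>", line 7, in <module>
  File "<stdin>", line 2, in <lambda>
    return _wrapfunc(a, 'round', decimals=decimals, out=out)
    return _wrapit(obj, method, *args, **kwds)
    conv = _array_converter(obj)
ValueError: setting an array element with a sequence. The requested array has an inhomogeneous shape after 1 dimensions. The detected shape was (2,) + inhomogeneous part.
```

```bash
python3 - <<'E'
from h import *
p=lambda n,a:print(n,np.round(a,4))
p("keymid?",proj("side",(.3495,.2565,.118)))
c=tri(T(333,208),S(415,408));p("fast",c[0])
p("fast z.035 top",atz("top",*T(333,208),.035));p("side",atz("side",*S(415,408),.035))
for n,z,t,s in(("slot+",.035,(317,152),(472,388)),("slot-",.035,(342,266),(346,414)),("red",.024,(313,130),(501,404)),("green",.024,(247,225),(385,349))):
  p(n,atz("top",*T(*t),z));p(n,atz("side",*S(*s),z))
for n,t,s in(("f1",(212,108),(507,314)),("f2",(398,72),(582,482)),("f3",(447,309),(311,546)),("f4",(261,345),(253,368))): p(n,atz("top",*T(*t),.026)); p(n,atz("side",*S(*s),.026))
for n,t in (("bl",(288,281)),("br",(374,281)),("bt",(331,239)),("bb",(331,323))): p(n,atz("top",t[0]/1.5,t[1]/1.5,.044))
for n,t in (("bl",(366,268)),("br",(445,268)),("bt",(405,241)),("bb",(405,300))): p(n+" side",atz("side",t[0]/1.5,t[1]/1.5,.044))
E
```

```text
keymid? [237.7221 192.1984]
fast [0.4593 0.1432 0.0348]
fast z.035 top [0.4586 0.1433 0.035 ]
side [0.46   0.1431 0.035 ]
slot+ [0.4834 0.15   0.035 ]
slot+ [0.4834 0.1511 0.035 ]
slot- [0.433  0.1396 0.035 ]
slot- [0.4332 0.142  0.035 ]
red [0.4947 0.15   0.024 ]
red [0.4958 0.1507 0.024 ]
green [0.4523 0.1797 0.024 ]
green [0.4535 0.1806 0.024 ]
f1 [0.5044 0.1951 0.026 ]
f1 [0.5051 0.1937 0.026 ]
f2 [0.5203 0.1122 0.026 ]
f2 [0.5203 0.1115 0.026 ]
f3 [0.4146 0.0919 0.026 ]
f3 [0.4152 0.0906 0.026 ]
f4 [0.3988 0.1743 0.026 ]
f4 [0.3996 0.173  0.026 ]
bl [0.4241 0.4491 0.044 ]
br [0.4238 0.3242 0.044 ]
bt [0.4853 0.3867 0.044 ]
bb [0.363  0.3865 0.044 ]
bl side [0.3634 0.3788 0.044 ]
br side [0.4862 0.3716 0.044 ]
bt side [0.4291 0.4414 0.044 ]
bb side [0.4184 0.3049 0.044 ]
```

Request:
move_arm(jaw=[0, 0, 0, 0, 0, 90, 90, 90, 90, 90], dp=[[-0.0315, -0.034, 0], [-0.0315, -0.034, 0], [-0.0315, -0.034, 0], [-0.0315, -0.034, 0], [-0.0315, -0.034, 0], [-0.0315, -0.034, 0], [-0.0315, -0.034, 0], [-0.0315, -0.034, 0], [-0.0315, -0.034, 0], [-0.0315, -0.034, 0]], rotation=[[0, 0, 0], [0, 0, 0], [0, 0, 0], [0, 0, 0], [0, 0, 0], [0, 0, 0], [0, 0, 0], [0, 0, 0], [0, 0, 0], [0, 0, 0]])

```text
clock: 1.35
position: [0.3495, 0.2561, 0.2312]
tool_rot: [-3.141, -0.0, 2.826]
force: [0.6, -0.3, 0.1]
grip_width: 0.0553
```

Request:
move_arm(jaw=[90, 90, 90, 90, 90, 90, 90, 90, 90, 90], dp=[[0, 0, 0], [0, 0, 0], [0, 0, 0], [0, 0, 0], [0, 0, 0], [0, 0, 0], [0, 0, 0], [0, 0, 0], [0, 0, 0], [0, 0, 0]], rotation=[[0, 0, 0.055], [0, 0, 0.055], [0, 0, 0.055], [0, 0, 0.055], [0, 0, 0.055], [0, 0, 0.055], [0, 0, 0.055], [0, 0, 0.055], [0, 0, 0.055], [0, 0, 0.055]])

```text
clock: 2.6
position: [0.349, 0.2572, 0.2312]
tool_rot: [-3.141, 0.0, 1.092]
force: [0.3, -0.3, -0.5]
grip_width: 0.0551
```

Request:
move_arm(jaw=[90, 90, 90, 90, 90, 90, 90, 90, 90, 90], dp=[[0, 0, 0], [0, 0, 0], [0, 0, 0], [0, 0, 0], [0, 0, 0], [0, 0, 0], [0, 0, 0.04], [0, 0, 0.04], [0, 0, 0], [0, 0, 0]], rotation=[[0, 0, 0.0535], [0, 0, 0.0535], [0, 0, 0.0535], [0, 0, 0.0535], [0, 0, 0.0535], [0, 0, 0.0535], [0, 0, 0], [0, 0, 0], [0, 0, 0], [0, 0, 0]])

```text
clock: 3.85
position: [0.3495, 0.2573, 0.1681]
tool_rot: [-3.141, -0.0, 0.089]
force: [0.7, -0.0, -0.2]
grip_width: 0.0553
```

```bash
python3 - <<'E'
from h import *
print(bot.observe()["qpos"])
shot("side","s1",(170,80,370,230),4)
E
```

```text
[-1.17298195  0.35686096  0.50229143  2.16311131 -0.27063173  0.68024738
 -1.9670412 ]
```

View pics/s1.png

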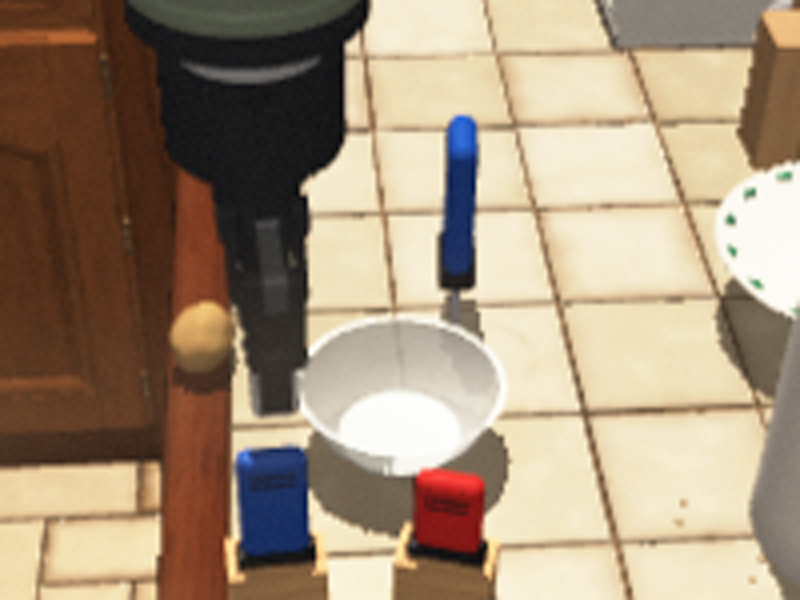

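The side view shows the fingers (column ~273) centred over the blue stand key (~272), clear of the bowl and the red key. Now I'll descend and grip.

Request:
move_arm(jaw=[90, 90, 90, 90, 255, 255, 255, 255], dp=[[0, 0, 0.0384], [0, 0, 0.0384], [0, 0, 0.0384], [0, 0, 0], [0, 0, 0], [0, 0, 0], [0, 0, 0], [0, 0, 0]], rotation=[[0, 0, 0], [0, 0, 0], [0, 0, 0], [0, 0, 0], [0, 0, 0], [0, 0, 0], [0, 0, 0], [0, 0, 0]], squeeze=80)

```text
clock: 4.9
position: [0.3496, 0.2579, 0.0763]
tool_rot: [-3.14, -0.001, 0.09]
force: [-2.0, -1.6, 18.0]
grip_width: 0.0135
```

Request:
move_arm(jaw=[255, 255, 255, 255, 255, 255, 255], dp=[[0, 0, -0.01], [0, 0, -0.02], [0, 0, -0.03], [0, 0, -0.04], [0, 0, -0.04], [0, 0, 0], [0, 0, 0]], rotation=[[0, 0, 0], [0, 0, 0], [0, 0, 0], [0, 0, 0], [0, 0, 0], [0, 0, 0], [0, 0, 0]])

```text
clock: 5.78
position: [0.3489, 0.2574, 0.1871]
tool_rot: [-3.141, 0.0, 0.09]
force: [0.2, 0.0, -1.0]
grip_width: 0.0131
```

```bash
python3 - <<'E'
from h import *
print(bot.observe()["qpos"])
shot("side","s2",(170,80,370,260),4)
E
```

```text
[-1.20968887  0.32445745  0.54136997  2.14668822 -0.24951354  0.72968474
 -1.98495904]
```

View pics/s2.png

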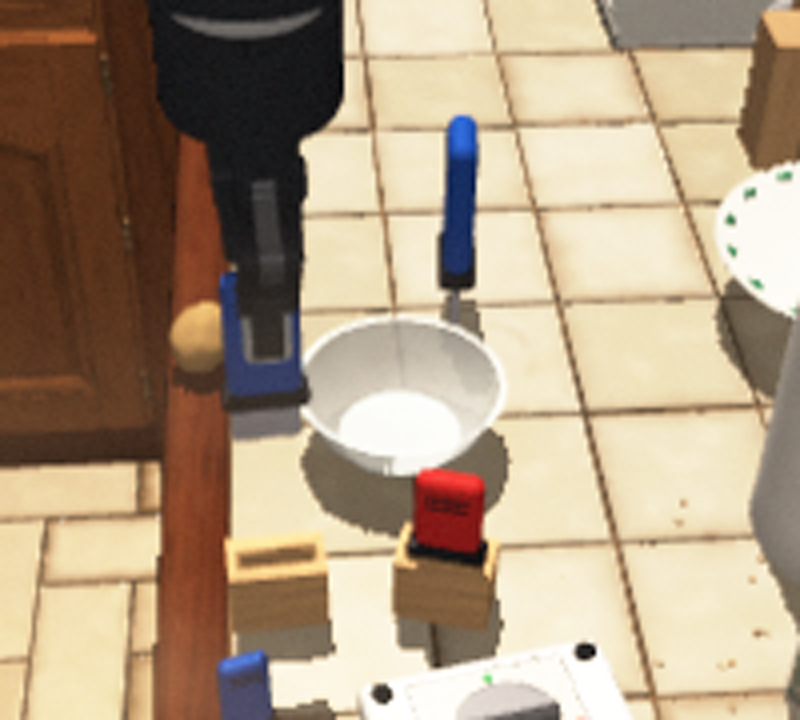

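```bash
python3 - <<'E'
from h import *
t=bot.observe()["position"];r=bot.observe()["tool_rot"];print(t,r)
c,s=np.cos(.082),np.sin(.082)
def pt(x,y,z): return t+np.array([c*x-s*y,s*x+c*y,z-.0083])
f=lambda a:np.round((proj("side",a)-[170,80])*4)
for n,a in dict(bladeL=(-.017,-.002,-.05),bladeR=(.017,-.002,-.05),shL=(-.021,-.009,-.026),shR=(.021,-.009,-.026),haL=(-.018,-.007,.05)).items(): print(n,f(pt(*a)))
E
```

```text
[0.34884031 0.25710271 0.18679236] [3.14121263e+00 5.22539401e-04 8.96701867e-02]
bladeL [234. 439.]
bladeR [304. 432.]
shL [224. 413.]
shR [313. 404.]
haL [220. 281.]
```

Request:
move_arm(jaw=[255, 255, 255, 255, 255, 255, 255, 255, 255, 255], dp=[[0.0251, 0.0308, 0], [0.0251, 0.0308, 0], [0.0251, 0.0308, 0], [0.0251, 0.0308, 0], [0.0251, 0.0308, 0], [0, 0, 0], [0, 0, 0.03], [0, 0, 0.03], [0, 0, 0.03], [0, 0, 0]], rotation=[[0, 0, 0], [0, 0, 0], [0, 0, 0], [0, 0, 0], [0, 0, 0], [0, 0, -0.0335], [0, 0, 0], [0, 0, 0], [0, 0, 0], [0, 0, 0]])

```text
clock: 7.08
position: [0.459, 0.1427, 0.1135]
tool_rot: [3.14, 0.004, 0.194]
force: [0.5, 0.5, 1.2]
grip_width: 0.0131
```

```bash
python3 - <<'E'
from h import *
print(bot.observe())
a=shot("side","s3",(250,190,350,300),6)
E
```

```text
{'clock': 7.075, 'qpos': array([-0.75100655,  0.52248432,  0.43350634,  2.08799175, -0.37373288,
        0.60931786, -1.43420474]), 'qd': array([-0.01461128, -0.04256939,  0.02726596, -0.0243642 ,  0.01901359,
        0.03362759, -0.01794294]), 'joint_efforts': array([  0.58184043, -69.55070257,   9.19292808, -22.01072752,
        -0.58365086,  -0.99019926,   0.52691337]), 'position': array([0.45904554, 0.14270697, 0.11347347]), 'tool_rot': array([3.140206  , 0.00387051, 0.19411555]), 'force': array([0.45614348, 0.51595366, 1.17086229]), 'moment': array([-0.04892302,  0.00117371,  0.00552321]), 'grip_width': 0.013102080415125582}
```

View pics/s3.png

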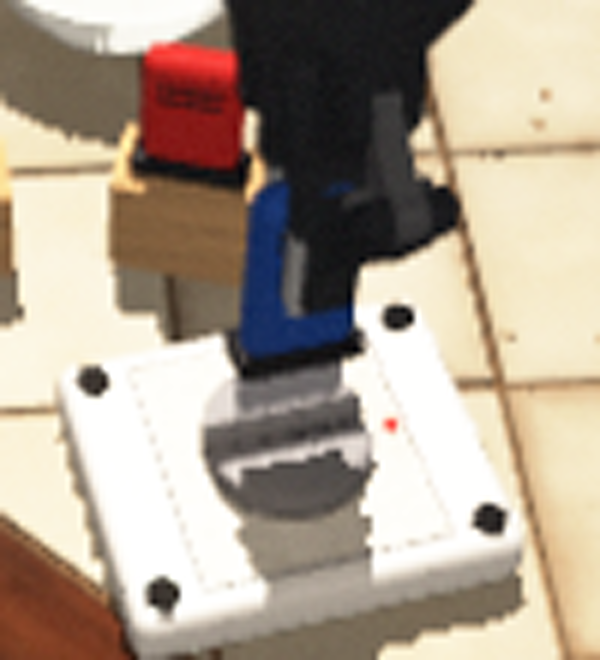

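```bash
python3 - <<'E'
from h import *
t=bot.observe()["position"]
c,s=np.cos(.194),np.sin(.194)
def pt(x,y,z): return t+np.array([c*(x-.001)-s*y,s*(x-.001)+c*y,z-.0083])
f=lambda a:np.round((proj("side",a)-[250,190])*6)
for n,a in dict(bladeL=(-.017,-.002,-.05),bladeR=(.017,-.002,-.05),shL=(-.021,-.009,-.026),shR=(.021,-.009,-.026),shLt=(-.021,-.009,-.018),shRt=(.021,-.009,-.018)).items(): print(n,f(pt(*a)))
C=np.array([.4593,.1432,.035]);u=np.array([np.cos(.194),np.sin(.194),0]);n=np.array([-u[1],u[0],0])
for a in(-.028,.028):
  for b in(-.008,.008): print("slot edge",a,b,f(C+a*u+b*n))
E
```

```text
bladeL [239. 406.]
bladeR [342. 384.]
shL [238. 379.]
shR [368. 351.]
shLt [239. 363.]
shRt [371. 335.]
slot edge -0.028 -0.008 [210. 468.]
slot edge -0.028 0.008 [195. 428.]
slot edge 0.028 -0.008 [376. 431.]
slot edge 0.028 0.008 [359. 392.]
```

Request:
move_arm(jaw=[255, 255, 255, 255, 255], dp=[[0, 0, 0.0125], [0, 0, 0.01], [0, 0, 0.004], [0, 0, 0], [0, 0, 0]], rotation=[[0, 0, 0], [0, 0, 0], [0, 0, 0], [0, 0, 0], [0, 0, 0]])

```text
clock: 7.75
position: [0.4603, 0.1435, 0.0941]
tool_rot: [-3.142, -0.0, 0.195]
force: [0.1, 0.6, -0.1]
grip_width: 0.013
```

Request:
move_arm(jaw=[255, 255, 255, 255, 255], dp=[[0, 0, 0.003], [0, 0, 0.003], [0, 0, 0.001], [0, 0, 0], [0, 0, 0]], rotation=[[0, 0, 0], [0, 0, 0], [0, 0, 0], [0, 0, 0], [0, 0, 0]])

```text
clock: 8.38
position: [0.4601, 0.1436, 0.0883]
tool_rot: [-3.142, 0.0, 0.195]
force: [-1.7, 0.8, -1.6]
grip_width: 0.0134
```

Request:
move_arm(jaw=[255, 255, 255, 255], dp=[[0, 0, 0.002], [0, 0, 0.0015], [0, 0, 0], [0, 0, 0]], rotation=[[0, 0, 0], [0, 0, 0], [0, 0, 0], [0, 0, 0]])

```text
clock: 8.88
position: [0.4601, 0.1436, 0.0855]
tool_rot: [-3.142, 0.0, 0.195]
force: [-0.3, 1.4, -0.5]
grip_width: 0.0131
```

Request:
move_arm(jaw=[255, 255, 255, 255, 255, 255, 255, 255, 255, 255], dp=[[0, 0, 0], [0, 0, 0], [0, 0, 0], [0, 0, 0], [0, 0, 0], [0, 0, 0], [0, 0, 0], [0, 0, 0], [0, 0, 0], [0, 0, 0]], rotation=[[0, 0, -0.02], [0, 0, -0.03], [0, 0, -0.05], [0, 0, -0.05], [0, 0, -0.05], [0, 0, -0.05], [0, 0, -0.05], [0, 0, -0.05], [0, 0, -0.05], [0, 0, -0.05]], squeeze=110)

```text
clock: 10.12
position: [0.4594, 0.1439, 0.0854]
tool_rot: [-3.14, -0.0, 1.614]
force: [-5.4, 5.2, -1.5]
grip_width: 0.0126
```

```bash
python3 - <<'E'
from h import *
o=bot.observe();print({k:np.round(o[k],3) for k in("clock","qpos","position","tool_rot","force","moment","grip_width")})
E
```

```text
{'clock': np.float64(10.125), 'qpos': array([-4.280e-01,  5.300e-01,  2.000e-03,  2.088e+00, -3.000e-03,
        5.250e-01, -3.810e-01]), 'position': array([0.459, 0.144, 0.085]), 'tool_rot': array([-3.14 , -0.   ,  1.614]), 'force': array([-5.374,  5.247, -1.453]), 'moment': array([ 1.229,  1.394, -0.145]), 'grip_width': np.float64(0.013)}
```

Request:
move_arm(jaw=[255, 255, 255, 255, 255], dp=[[0, 0, 0], [0, 0, 0], [0, 0, 0], [0, 0, 0], [0, 0, 0]], rotation=[[0, 0, -0.02], [0, 0, -0.02], [0, 0, -0.02], [0, 0, 0], [0, 0, 0]])

```text
clock: 10.75
position: [0.4596, 0.1434, 0.0854]
tool_rot: [-3.14, 0.0, 1.796]
force: [-4.6, 2.0, 0.4]
grip_width: 0.013
```

```bash
python3 - <<'E'
from h import *
o=bot.observe();print({k:np.round(o[k],3) for k in("position","tool_rot","force","moment","grip_width")})
E
```

```text
{'position': array([0.46 , 0.143, 0.085]), 'tool_rot': array([-3.14 ,  0.   ,  1.796]), 'force': array([-4.64 ,  2.038,  0.411]), 'moment': array([ 0.595,  1.386, -0.086]), 'grip_width': np.float64(0.013)}
```

Request:
move_arm(jaw=[255, 255, 255, 255], dp=[[0, 0, 0], [0, 0, 0], [0, 0, 0], [0, 0, 0]], rotation=[[0, 0, -0.015], [0, 0, -0.015], [0, 0, 0], [0, 0, 0]])

```text
clock: 11.25
position: [0.4597, 0.1434, 0.0854]
tool_rot: [-3.141, 0.0, 1.891]
force: [-4.9, 1.4, -0.7]
grip_width: 0.0128
```

```bash
python3 - <<'E'
from h import *
o=bot.observe();print({k:np.round(o[k],3) for k in("position","tool_rot","force","moment","grip_width")})
E
```

```text
{'position': array([0.46 , 0.143, 0.085]), 'tool_rot': array([-3.141,  0.   ,  1.891]), 'force': array([-4.879,  1.397, -0.744]), 'moment': array([ 0.531,  1.355, -0.126]), 'grip_width': np.float64(0.013)}
```

Request:
move_arm(jaw=[255, 255, 255, 255], dp=[[0, 0, 0], [0, 0, 0], [0, 0, 0], [0, 0, 0]], rotation=[[0, 0, -0.015], [0, 0, -0.015], [0, 0, 0], [0, 0, 0]])

```text
clock: 11.75
position: [0.4596, 0.1433, 0.0854]
tool_rot: [-3.14, -0.0, 1.984]
force: [-5.1, 2.6, -0.4]
grip_width: 0.0127
```

```bash
python3 - <<'E'
from h import *
o=bot.observe();print({k:np.round(o[k],3) for k in("position","tool_rot","force","moment","grip_width")})
E
```

```text
{'position': array([0.46 , 0.143, 0.085]), 'tool_rot': array([-3.14 , -0.   ,  1.984]), 'force': array([-5.12 ,  2.606, -0.408]), 'moment': array([ 0.712,  1.536, -0.781]), 'grip_width': np.float64(0.013)}
```

The moment has jumped to 0.78 N m, so the fastener is on its stop. I'll ease back inside the play, then draw the key out.

Request:
move_arm(jaw=[255, 255, 255, 255, 255, 255, 255, 255, 255], dp=[[0, 0, 0], [0, 0, 0], [0, 0, 0], [0, 0, -0.01], [0, 0, -0.02], [0, 0, -0.04], [0, 0, -0.04], [0, 0, -0.04], [0, 0, 0]], rotation=[[0, 0, 0.03], [0, 0, 0.03], [0, 0, 0], [0, 0, 0], [0, 0, 0], [0, 0, 0], [0, 0, 0], [0, 0, 0], [0, 0, 0]])

```text
clock: 12.88
position: [0.4613, 0.1437, 0.208]
tool_rot: [3.137, -0.0, 1.798]
force: [0.0, -0.2, -1.3]
grip_width: 0.013
```

```bash
python3 - <<'E'
from h import *
o=bot.observe();print({k:np.round(o[k],3) for k in("qpos","position","tool_rot","force","moment","grip_width")})
shot("side","s4",(200,100,360,300),3.0)
E
```

```text
{'qpos': array([-0.381,  0.327, -0.055,  1.991,  0.025,  0.821, -0.222]), 'position': array([0.461, 0.144, 0.208]), 'tool_rot': array([ 3.137, -0.   ,  1.798]), 'force': array([ 0.   , -0.235, -1.335]), 'moment': array([-0.015, -0.011, -0.004]), 'grip_width': np.float64(0.013)}
```

View pics/s4.png

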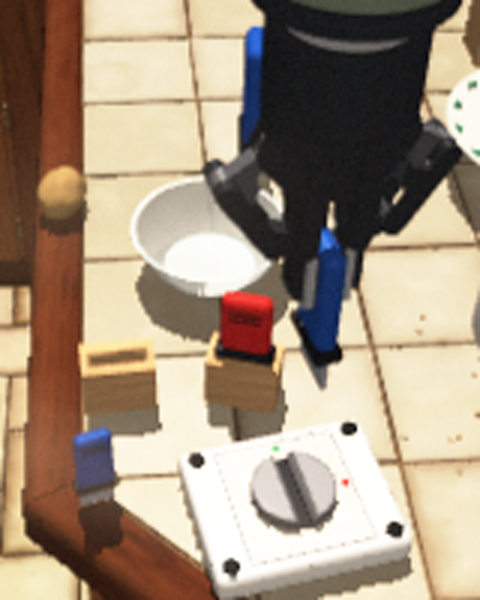

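The slot now points at the green dot (crop 275,449) and the key is out, held firmly. Next I'll carry it to the bowl and tilt it so that it leans predictably.

Request:
move_arm(jaw=[255, 255, 255, 255, 255, 255, 255, 255, 255, 255], dp=[[0.02, 0.0033, 0], [0.04, 0.0033, 0], [0.04, 0.0033, 0], [0.04, 0.0033, 0], [0.04, 0.0033, 0], [0.04, 0.0033, 0], [0.04, 0.0033, 0], [0.033, 0.0033, 0], [0, 0, 0], [0, 0, 0]], rotation=[[0, 0, 0], [0, 0, 0], [0, 0, 0], [0, 0, 0], [0, 0, 0], [0, 0, 0], [0, 0, 0], [0, 0, 0], [0, 0.0555, 0], [0, 0.0555, 0]])

```text
clock: 14.18
position: [0.4263, 0.3788, 0.2044]
tool_rot: [-3.139, -0.337, 1.801]
force: [0.1, 0.4, -1.4]
grip_width: 0.0127
```

```bash
python3 - <<'E'
from h import *
from scipy.spatial.transform import Rotation as R
o=bot.observe();print({k:np.round(o[k],3) for k in("qpos","position","tool_rot","force","grip_width")})
M=R.from_euler("xyz",o["tool_rot"]).as_matrix();print(M.round(3))
tip=o["position"]+.058*M[:,2];print("tip",tip, "tool-axes to release", M.T@(np.array([.424,.396,.011])-tip)/.8)
shot("side","s5",(170,80,370,240),4)
E
```

```text
{'qpos': array([-0.431,  0.438, -0.297,  1.889, -0.276,  0.699, -0.262]), 'position': array([0.426, 0.379, 0.204]), 'tool_rot': array([-3.139, -0.337,  1.801]), 'force': array([ 0.114,  0.379, -1.44 ]), 'grip_width': np.float64(0.013)}
[[-0.215  0.974 -0.077]
 [ 0.919  0.229  0.321]
 [ 0.33  -0.002 -0.944]]
tip [0.42182945 0.39738907 0.14970353] tool-axes to release [-0.05945002  0.00261681  0.16287923]
```

View pics/s5.png

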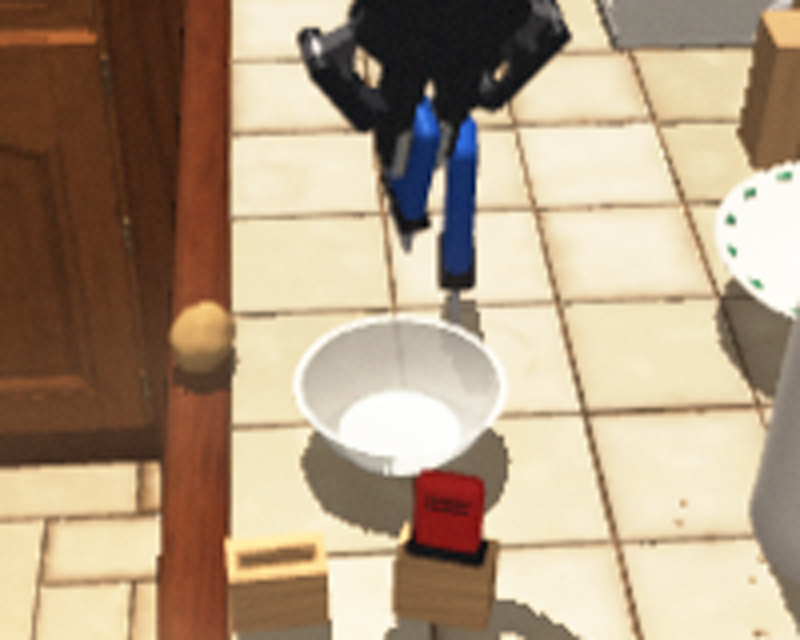

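Request:
move_arm(jaw=[255, 255, 255, 255, 255, 255, 255, 255], dp=[[-0.014, 0.0006, 0.038], [-0.014, 0.0006, 0.038], [-0.014, 0.0006, 0.038], [-0.0105, 0.0005, 0.029], [-0.007, 0.0003, 0.02], [0, 0, 0], [0, 0, 0], [0, 0, 0]], rotation=[[0, 0, 0], [0, 0, 0], [0, 0, 0], [0, 0, 0], [0, 0, 0], [0, 0, 0], [0, 0, 0], [0, 0, 0]])

```text
clock: 15.22
position: [0.4302, 0.3751, 0.0671]
tool_rot: [-3.14, -0.333, 1.798]
force: [0.5, -0.2, -1.6]
grip_width: 0.0128
```

Request:
move_arm(jaw=[220, 200, 170, 140, 110, 110, 110, 110, 110, 110], dp=[[0, 0, 0], [0, 0, 0], [0, 0, 0], [0, 0, 0], [0, 0, 0], [0, 0, 0], [0, 0, 0], [0, 0, -0.02], [0, 0, -0.03], [0, 0, -0.03]], rotation=[[0, 0, 0], [0, 0, 0], [0, 0, 0], [0, 0, 0], [0, 0, 0], [0, 0, 0], [0, 0, 0], [0, 0, 0], [0, 0, 0], [0, 0, 0]])

```text
clock: 16.48
position: [0.435, 0.354, 0.1283]
tool_rot: [-3.14, -0.332, 1.797]
force: [-0.3, 0.3, -0.5]
grip_width: 0.0487
```

Request:
move_arm(jaw=[110, 110, 110, 110, 110], dp=[[0, 0, -0.05], [0, 0, -0.05], [0, 0, -0.05], [0, 0, 0], [0, 0, 0]], rotation=[[0, 0, 0], [0, 0, 0], [0, 0, 0], [0, 0, 0], [0, 0, 0]])

```text
clock: 17.1
position: [0.4436, 0.3162, 0.2404]
tool_rot: [-3.139, -0.332, 1.797]
force: [-0.2, -0.2, -0.6]
grip_width: 0.0487
```

```bash
python3 - <<'E'
from h import *
o=bot.observe();print({k:np.round(o[k],3) for k in("clock","position","force","grip_width")})
shot("side","s6",(190,120,350,300),3.3)
E
```

```text
{'clock': np.float64(17.1), 'position': array([0.444, 0.316, 0.24 ]), 'force': array([-0.205, -0.166, -0.614]), 'grip_width': np.float64(0.049)}
```

View pics/s6.png

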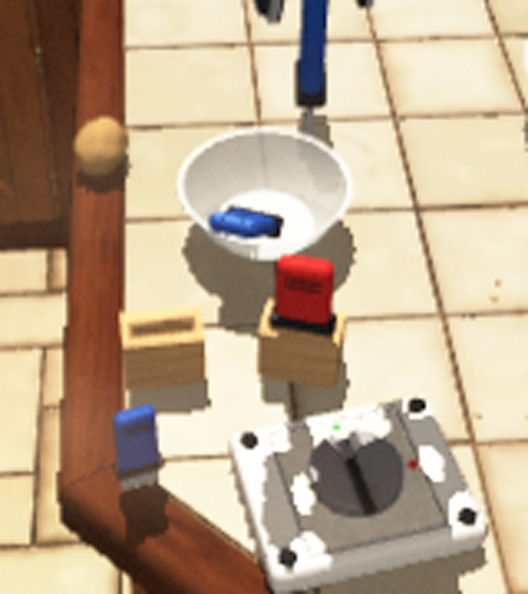

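```bash
python3 - <<'E'
from h import *
a=atz("side",200+281/3,100+459/3,.035);b=atz("side",200+306/3,100+521/3,.035)
print("slot yaw deg",np.degrees(np.arctan2(*(a-b)[1::-1])),"expect ~101")
workorder.job_done()
E
```

```text
slot yaw deg 101.26546056950903 expect ~101
the job is handed in; nothing more can be done
```

The job is done and handed in at about 17 s on the robot's clock. I took the blue key from its stand, put its blade in the slot and turned the fastener anticlockwise. At its stop the moment rose from about 0.13 to 0.78 N m. I then drew the key out and released it in the bowl.

- **Fastener:** the slot points at the green dot. I measured its direction at 101.3° from the picture taken just after drawing the key out; a quarter turn from its start at 11.1° gives 101.1°.
- **Key:** the last picture shows it lying in the upright bowl. The gripper was clear and open about 49 mm.
- **Disagreements:** the bowl's centre differed by about 13 mm in y between the two cameras. I used the top view, because the side-view front edge was probably misread. No other check failed or disagreed.

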